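# Stack the mixing cup and close the caddy's sliding divider on the stack

### The arm

A 6-joint arm with a two-finger parallel gripper is mounted at the origin on the work surface. World frame = base frame: x ahead of the robot, y to its left, z up, the work surface at z = 0. Lengths are in mm, angles in rad, forces in N, time in s.
With the tool pointing down it reaches from about 300 to 775 mm from the base axis. Payload 14.6 kg.
Tool frame: the origin (TCP) lies on the centre line of the jaws, within the pads' length; the fingertips stand 19 mm ahead of it and the grasp point (between the pads) is the TCP (bot.tip_reach is the distance from the TCP to the fingertips, in mm); z points along the fingers, y is the line along which they close (so a half turn about z gives the same grasp; the last joint's range is limited). The gripper opens to 85 mm and grips with 20 to 120 N. Pads are 22 mm wide; open, the fingers measure 114 mm over their backs; the gripper's body (76 mm by 85 mm) begins 54 mm behind the grasp point. The pads swing forward as they close: fully open they stand 13 mm farther back than shut.
Start: joints at [1.218, 0.3, 1.521, -0, 1.321, -0.067], TCP at [155.056, 527.681, 250.281] pointing down, gripper open.
Joint ranges: [-3.03, 3.03], [-0.79, 2.21], [0.23, 2.52], [-1.04, 4.18], [0, 3.07], [-2.55, 2.55]. Speed limits (rad/s): [2.22, 2.22, 2.57, 3.14, 3.14, 3.14].

### API

Orientations are given as a unit quaternion [w, x, y, z].
In Python, from rig import bot gives the robot as it stands. Calls block until the motion is done:
- bot.move_to(position, orientation): joint-space move of the TCP to a pose.
- bot.servo_line(position, attitude=None, speed=150, until_force=None): straight line of the TCP; attitude=None keeps the orientation; speed is the mean speed in mm/s. With until_force (N) it stops when the force on the tool has changed by that much, and returns True; else False.
- bot.move_joints(angles): joint-space move.
- bot.move_gripper(opening, grip_force=None): finger opening in mm; grip_force is the grip in N (None keeps the last); returns when the fingers have stopped.
- bot.dwell(seconds).
- bot.ik(position, orientation): joint angles nearest the present ones, or None.
- bot.read_state(): the state.
- bot.read_camera(name): name is "side" or "top"; returns a dict with "image" (384x512x3 uint8, blue, green, red), "depth" (384x512 float32, mm along the optical axis (not along the pixel's ray), 0 where there is no reading), "fovy" (degrees; the focal length in pixels is half the picture's height over the tangent of half this angle, whatever the lens; pixels are square), "cx", "cy" (the principal point, pixels), "k1" (the pictures are not rectified: a ray, as slopes to the right and down, at radius r is drawn at 1 + k1 r^2 times it, then the intrinsics apply), "eye" and "attitude" of the camera in the world. Camera axes: x right, y down, z forward; pixel columns grow to the right and rows downward; lengths in mm; the calibration is good to about 2 mm. A picture is of the moment at which its call begins.
A pose or a line that the arm cannot do raises bot.MotionError and nothing moves.
- bot.finish_job(): hands the job in; it is judged then, once.
The state is a dict: "clock": time; "joint_positions": joint angles; "qvel": joint speeds; "effort": joint torques, N m; "ee_pos": TCP position; "tool_rot": TCP orientation; "ft_force": force on the tool from outside, world axes, zero at the start; "moment": the same for the moment, N m; "grip_width": finger opening in mm; "grip_force": force on a finger pad.
Only numpy, scipy, OpenCV 4.12 (cv2) and the standard library are available. Lean on these libraries where they do the work, as an engineer would, in place of code of your own. Each camera call takes 0.05 s, during which the arm holds its last target. There are 200 camera calls.

### The job

Put the loose white mixing cup into the stack of equal cups that stands in the wooden caddy, so that it sits upright and fully home in the top cup, and let go of it. Then slide the caddy's divider along its track by its black grip until its plate stands right up against the stack, touching it or leaving only a small gap, without shoving the stack out of its place. Leave everything else on the table where it is.

Things in the scene. Friction and masses are not known exactly. Their poses are not given: they have to be found in the camera images.
- caddy: fixed plywood tray, 130 mm deep (x) by 360 mm long (y), walls 14 mm high, inner floor 4 mm above the table; an aluminium rail, 26 mm wide, 20 mm high, runs along y at its front, centred at x = -80 mm. Origin: on the table under the tray's centre; y runs along the track towards the stack's end. Its place and turn vary
- keeper (a joint): travel of the sliding divider along the rail, in m: 0 = at the -y end of the track, 0.22 = full travel towards +y (towards the stack). It moves stiffly (about 1.5 N) and stays where it is left
- keeper_grip (a point): centre of the top of the divider's black grip, an upright block over the rail, 24 mm (caddy x) by 20 mm (caddy y), top 84.5 mm above the table, free on both y sides down to 35 mm, where its carriage begins (30 by 34 mm in x, y). A 6 mm thick bracket joins its +x side to the plate. Axes as the caddy's
- keeper_face (a point): centre of the plate's face that looks to the stack (+y of the caddy); the aluminium plate is 110 mm wide (caddy x), 6 mm thick, and reaches from 6.5 to 72.5 mm above the table. In the caddy's y the face is 3 mm ahead of the grip's middle. Axes as the caddy's, so +y is the face's normal
- cup_a: lowest cup of the stack, standing on the caddy's floor. All three cups are equal: white, round, tapered, 64 mm high, outer diameter 40 mm at the foot and 66 mm at the rim, wall 2.5 mm, inner floor 22 mm above the underside. Origin: centre of the underside, z up
- cup_b: second cup, nested in cup_a (its underside 22 mm higher). Same shape and origin
- cup_c: loose equal cup, standing upright on the table to the right of the caddy; to be nested in cup_b. Same shape and origin; nested, its underside is 22 mm above that of cup_b
- tray_pot: bystander: small green lidded paint pot, diameter 40 mm, height 52 mm, standing in the caddy beyond the stack (+y). Origin: centre of the underside
- paint_pot: bystander: blue lidded paint pot, diameter 54 mm, height 62 mm. Origin: centre of the underside
- tape: bystander: roll of paper tape lying flat, diameter 90 mm, height 22 mm. Origin: centre of the underside
- squeeze_bottle: bystander: white bottle with yellow cap, diameter 52 mm, height 150 mm. Origin: centre of the underside
- palette_knife: bystander: palette knife with a wooden handle lying flat, 210 mm long along its x. Origin: under its middle
- brush_pot: bystander: glass pot with brushes, diameter 68 mm, 190 mm high with the brushes. Origin: centre of the underside
Mind the look-alikes: they are no part of the job. Leave any red or yellow look-alike of the cup_c alone.

How it is judged:
By the outcome, as a careful person would: the job done as asked, in the order asked, and still so for the second after the job is handed in, with the robot touching nothing.
It also fails if it takes over 53 s, if anything falls off the work surface, if the arm or the gripper's body presses on something with over 40 N, if the wrist force passes 120 N, or if a joint passes its speed limit or range.

## Working session

There is one attempt and no reset: what is moved stays moved. The work goes in short steps, each a Python script; the robot and the scene stay as the last script left them, time stands still between calls to the robot, and variables do not carry over. Pictures are saved under pics/ and viewed, at most 12 in all, crops included, and the job is handed in when it is done.

```bash
ls; mkdir -p pics; cat > h.py <<'E'
import numpy as np, cv2, pickle
from scipy.spatial.transform import Rotation as R
def rot(q): return R.from_quat([q[1],q[2],q[3],q[0]]).as_matrix()
def K(c):
    f=c["image"].shape[0]/2/np.tan(np.radians(c["fovy"])/2)
    return np.array([[f,0,c["cx"]],[0,f,c["cy"]],[0,0,1.]])
def und(c,uv):
    return cv2.undistortPoints(np.array(uv,float).reshape(-1,1,2),K(c),np.array([c["k1"],0,0,0.])).reshape(-1,2)
def ray(c,uv):
    s=und(c,uv); d=np.c_[s,np.ones(len(s))]
    return d@rot(c["attitude"]).T
def at_z(c,uv,z):
    d=ray(c,uv); e=np.array(c["eye"]); return e+d*((z-e[2])/d[:,2])[:,None]
def cloud(c):
    h,w=c["depth"].shape; v,u=np.mgrid[:h,:w]
    d=ray(c,np.stack([u,v],-1).reshape(-1,2))*c["depth"].reshape(-1,1)
    return (np.array(c["eye"])+d).reshape(h,w,3)
def proj(c,p):
    q=(np.array(p,float).reshape(-1,3)-np.array(c["eye"]))@rot(c["attitude"])
    return cv2.projectPoints(q,np.zeros(3),np.zeros(3),K(c),np.array([c["k1"],0,0,0.]))[0].reshape(-1,2)
E
python3 - <<'E'
from rig import bot
import cv2,pickle
for n in("top","side"):
    c=bot.read_camera(n); pickle.dump(c,open(n+".pkl","wb"))
    cv2.imwrite(f"pics/{n}0.png",cv2.resize(c["image"],(800,600),interpolation=cv2.INTER_CUBIC))
    print({k:v for k,v in c.items() if k not in("image","depth")})
print(bot.read_state())
E
```

```text
pics
{'fovy': 51.613848025586826, 'cx': 257.140240444628, 'cy': 191.95860483279642, 'k1': -0.02035463732453363, 'eye': array([ 293.05974114,  -27.72302794, 1438.45030714]), 'attitude': array([ 0.07318371, -0.67873528,  0.7267285 , -0.07634294])}
{'fovy': 43.78558805266794, 'cx': 255.8690194219106, 'cy': 184.84444142838, 'k1': 0.022865396989903454, 'eye': array([ 465.54159453, 1012.28156666,  851.25085898]), 'attitude': array([ 0.02526678, -0.03145018,  0.89250147, -0.4492367 ])}
{'clock': 0.1, 'joint_positions': array([ 1.21842048e+00,  3.00407133e-01,  1.52152344e+00,  1.61132939e-05,
        1.32072266e+00, -6.65998303e-02]), 'qvel': array([ 0.00133256, -0.00270868, -0.00293639, -0.00189044,  0.00081338,
        0.00109388]), 'effort': array([ 3.27685375e-03, -5.44369662e+01, -3.62364721e+01, -9.12472103e-06,
        3.13768556e-03, -9.92225046e-05]), 'ee_pos': array([154.97757031, 527.50926526, 249.78078139]), 'tool_rot': array([-1.17913544e-04,  1.42404240e-01,  9.89808442e-01, -5.17076460e-04]), 'ft_force': array([-0.2437858 ,  0.51896162,  0.2978439 ]), 'moment': array([-0.03707347, -0.004334  , -0.01544327]), 'grip_force': 0.0, 'grip_width': 85.39750971519874}
```

View pics/top0.png

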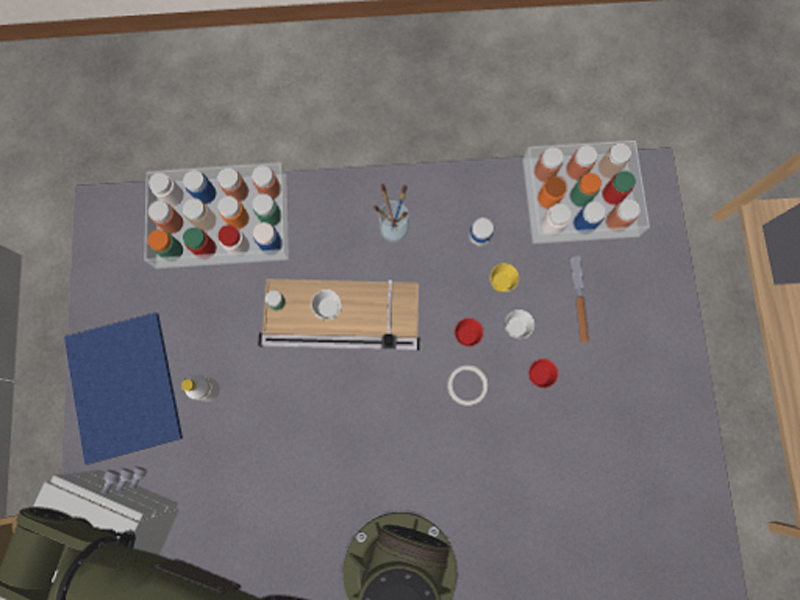

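View pics/side0.png

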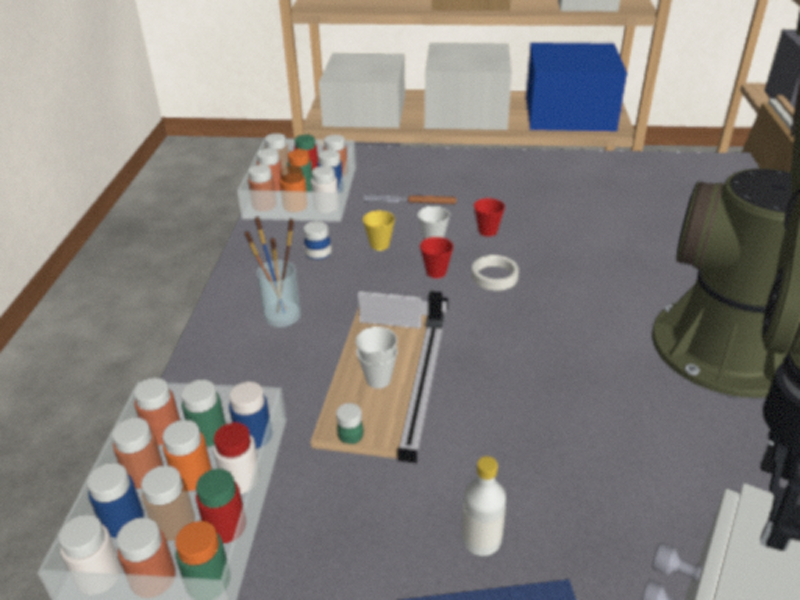

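The top view shows the loose white cup at about (519,324), the stack at (327,304), the black grip at (389,341), and red and yellow look-alikes around the white cup. Next I'll measure these with depth plus enlarged crops.

```bash
cat > meas.py <<'E'
from h import *
T=pickle.load(open("top.pkl","rb"));S=pickle.load(open("side.pkl","rb"))
s=1.5625
for nm,p,z in (("cup_c",(519,324),64),("stack",(327,304),90),("grip",(389,341),84.5),("red1",(469,332),64),("red2",(543,373),64),("yel",(504,277),64),("tape",(467,385),22),("cadTL",(266,280),14),("cadTR",(419,283),14),("cadBR",(418,349),20),("cadBL",(261,346),20)):
    print(nm,at_z(T,[(p[0]/s,p[1]/s)],z)[0].round(1))
for n,c in(("T",T),("S",S)):
    P=cloud(c); im=c["image"].astype(int); hsv=cv2.cvtColor(c["image"],cv2.COLOR_BGR2HSV)
    for nm,p,z in (("cup_c",(519,324),64),("stack",(327,304),90),("grip",(389,341),84.5)):
        x=at_z(T,[(p[0]/s,p[1]/s)],z)[0]
        m=(np.hypot(P[...,0]-x[0],P[...,1]-x[1])<42)&(abs(P[...,2]-z)<5)&(c["depth"]>0)
        Q=P[m]
        if len(Q)<3: print(n,nm,len(Q));continue
        (cx,cy),r=cv2.minEnclosingCircle(Q[:,:2].astype(np.float32))
        print(n,nm,len(Q),"circ",round(cx,1),round(cy,1),"r",round(r,1),"z",Q[:,2].min().round(1),Q[:,2].max().round(1),"med",np.median(Q[:,:2],0).round(1))
def crop(c,x0,y0,w,h,k,f): cv2.imwrite(f,cv2.resize(c["image"][y0:y0+h,x0:x0+w],None,fx=k,fy=k,interpolation=cv2.INTER_CUBIC))
crop(T,160,170,200,60,4,"pics/a.png"); crop(S,190,120,160,180,3.3,"pics/b.png")
a=cv2.imread("pics/a.png"); b=cv2.imread("pics/b.png"); print(a.shape,b.shape)
E
python3 meas.py
```

```text
cup_c [ 515.  -303.2   64. ]
stack [584.9 122.6  90. ]
grip [493.6  -9.5  84.5]
red1 [ 504.6 -189.4   64. ]
red2 [ 402.  -344.4   64. ]
yel [ 625.8 -280.7   64. ]
tape [ 390.2 -178.8   22. ]
cadTL [669.3 273.   14. ]
cadTR [637.1 -88.   14. ]
cadBR [480.  -73.9  20. ]
cadBL [511.6 286.7  20. ]
T cup_c 48 circ 518.1 -305.4 r 32.7 z 59.3 68.7 med [ 519.9 -314.3]
T stack 53 circ 589.4 126.1 r 32.7 z 85.3 94.5 med [597.  124.7]
T grip 39 circ 501.6 -8.3 r 13.5 z 79.9 88.4 med [502.1  -9.4]
S cup_c 94 circ 516.7 -305.0 r 35.0 z 59.2 68.7 med [ 517.1 -310.5]
S stack 165 circ 586.5 125.9 r 34.1 z 85.0 94.9 med [585.8 115.3]
S grip 52 circ 499.1 -5.9 r 13.1 z 79.8 89.2 med [499.6  -2.4]
(240, 800, 3) (594, 528, 3)
```

View pics/a.png

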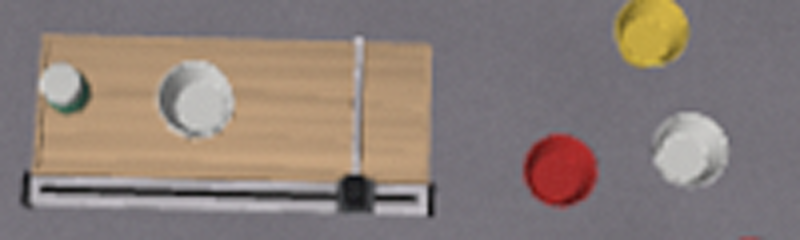

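View pics/b.png

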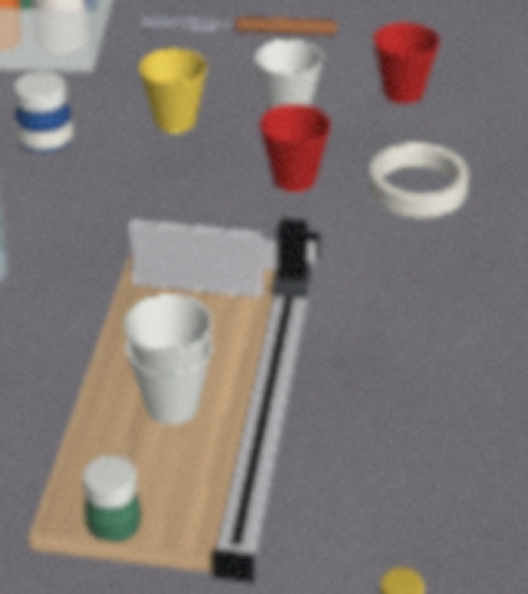

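The crops give the outer rims. In the top crop, cup_c spans x 651–728, y 110–188, and the stack spans x 158–235, y 59–139. In the side crop, the stack spans x 124–212 with its top at y 294, and cup_c spans x 253–325 with its top at y 39. I'll fit rim circles to both views.

```bash
cat > fit.py <<'E'
from h import *
from scipy.optimize import least_squares
T=pickle.load(open("top.pkl","rb"));S=pickle.load(open("side.pkl","rb"))
a=np.linspace(0,2*np.pi,90)
def tp(x,y): return ((x+.5)/4-.5+160,(y+.5)/4-.5+170)
def sp(x,y): return ((x+.5)/3.3-.5+190,(y+.5)/3.3-.5+120)
def circ(x,y,z,r=33): return np.c_[x+r*np.cos(a),y+r*np.sin(a),0*a+z]
def fit(z,t,s,x0):
    tl=np.r_[tp(t[0],t[2]),tp(t[1],t[3])]; sl=np.r_[sp(s[0],s[2]),sp(s[1],s[2])]
    def fT(p): q=proj(T,circ(*p,z)); return np.r_[q.min(0),q.max(0)]-tl
    def fS(p): q=proj(S,circ(*p,z)); return np.r_[q.min(0),q[:,0].max()]-sl[:3]
    for f in(fT,fS,lambda p:np.r_[fT(p),fS(p)]):
        r=least_squares(f,x0); print(r.x.round(1),r.fun.round(2))
fit(64,(651,728,110,188),(253,325,39),(516,-305))
fit(90,(158,235,59,139),(124,212,294),(587,125))
# caddy: tray far corners z14, rail near corners z20 (crop a)
TL,TR=at_z(T,[tp(41,34),tp(432,43)],14)[:,:2]; BL,BR=at_z(T,[tp(22,206),tp(434,216)],20)[:,:2]
print("corners",TL,TR,BL,BR)
y=(TL-TR)/np.linalg.norm(TL-TR);print("len",np.linalg.norm(TL-TR),"yaw",np.degrees(np.arctan2(-y[0],y[1])), np.degrees(np.arctan2(-(BL-BR)[0],(BL-BR)[1])))
# dark grip-top points in both clouds
for c in(T,S):
    P=cloud(c); m=(np.hypot(P[...,0]-500,P[...,1]+7)<30)&(P[...,2]>60)&(P[...,2]<92)&(c["image"].max(2)<75)
    v,u=np.where(m); print(len(u),"px",u.min(),u.max(),v.min(),v.max(),P[m].min(0).round(),P[m].max(0).round(),np.median(P[m],0).round(1))
I=np.hstack([cv2.resize(T["image"][195:230,225:275],(400,280),interpolation=3),cv2.resize(S["image"][180:215,255:305],(400,280),interpolation=3)])
cv2.imwrite("pics/c.png",I)
E
python3 fit.py; ls pics
```

```text
[ 516.9 -302.8] [ 0.23  0.5  -0.23 -0.49]
[ 514.8 -308.1] [ 0.58  0.04 -0.58]
[ 515.7 -303.5] [ 0.47  0.84  0.   -0.14  0.22  0.74 -0.9 ]
[585.8 124.4] [ 0.13  0.71 -0.13 -0.69]
[586.3 124. ] [-0.11 -0.01  0.11]
[586.1 124.3] [ 0.15  0.61 -0.1  -0.79 -0.05  0.09  0.18]
corners [673.46771593 274.21663524] [640.04203004 -86.24687741] [513.20300132 293.56693967] [478.9438764  -76.04634912]
len 362.0099728277285 yaw -5.297871977071238 -5.2955639019665455
39 px 246 251 214 220 [489. -17.  62.] [510.   1.  90.] [498.1  -7.1  83.5]
95 px 274 282 186 198 [489. -18.  61.] [510.   7.  89.] [ 4.994e+02 -2.000e-01  7.900e+01]
a.png
b.png
c.png
side0.png
top0.png
```

View pics/c.png

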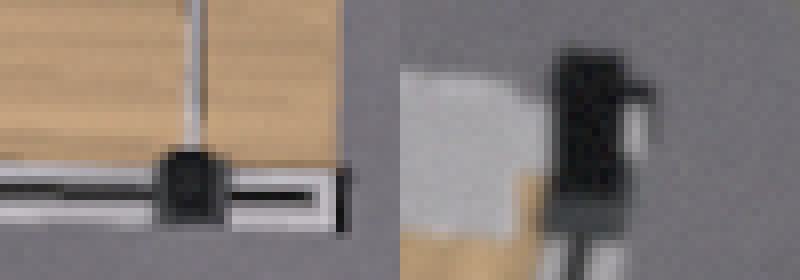

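```bash
cat >> h.py <<'E'
def down(yaw): # tool z down, tool y along world direction yaw (deg, from +x)
    t=np.radians(yaw); y=np.array([np.cos(t),np.sin(t),0]); z=np.array([0,0,-1.]); x=np.cross(y,z)
    q=R.from_matrix(np.c_[x,y,z]).as_quat(); return q[[3,0,1,2]]
E
python3 - <<'E'
from h import *
from rig import bot
print(bot.tip_reach)
T=pickle.load(open("top.pkl","rb"));print("grip",at_z(T,[(247.9,216.5)],84.5))
for yaw in(84.7,-95.3):
    for p in((516.5,-304.5,180),(516.5,-304.5,62),(586.2,124.5,220),(586.2,124.5,110),(500,-8,150),(500,-8,75),(509,95,75)):
        j=bot.ik(p,down(yaw)); print(yaw,p,None if j is None else np.round(j,2))
E
```

```text
19.0
grip [[499.85340618  -6.20280277  84.5       ]]
84.7 (516.5, -304.5, 180) [-0.59  0.47  1.45 -0.    1.22 -2.07]
84.7 (516.5, -304.5, 62) [-0.59  0.62  1.53 -0.    0.99 -2.07]
84.7 (586.2, 124.5, 220) [ 0.15  0.43  1.41 -0.    1.3  -1.33]
84.7 (586.2, 124.5, 110) [ 0.15  0.55  1.51 -0.    1.08 -1.33]
84.7 (500, -8, 150) [-0.09  0.3   1.77 -0.    1.07 -1.57]
84.7 (500, -8, 75) [-0.09  0.42  1.82 -0.    0.91 -1.57]
84.7 (509, 95, 75) [ 0.11  0.45  1.77 -0.    0.92 -1.36]
-95.3 (516.5, -304.5, 180) [-0.59  0.47  1.45 -0.    1.22  1.07]
-95.3 (516.5, -304.5, 62) [-0.59  0.62  1.53 -0.    0.99  1.07]
-95.3 (586.2, 124.5, 220) [ 0.15  0.43  1.41 -0.    1.3   1.81]
-95.3 (586.2, 124.5, 110) [ 0.15  0.55  1.51 -0.    1.08  1.81]
-95.3 (500, -8, 150) [-0.09  0.3   1.77 -0.    1.07  1.57]
-95.3 (500, -8, 75) [-0.09  0.42  1.82 -0.    0.91  1.57]
-95.3 (509, 95, 75) [ 0.11  0.45  1.77 -0.    0.92  1.78]
```

```bash
python3 - <<'E'
from h import *
from rig import bot
q=down(-95.3)
bot.move_to([516.5,-304.5,180],q)
bot.servo_line([516.5,-304.5,62],speed=120)
bot.move_gripper(50,grip_force=30)
s=bot.read_state(); print(s["clock"],s["grip_width"],s["grip_force"],s["ft_force"].round(1),s["ee_pos"].round(1))
bot.servo_line([516.5,-304.5,200],speed=120)
s=bot.read_state(); print(s["clock"],s["grip_width"],s["grip_force"],s["ft_force"].round(1),s["ee_pos"].round(1))
bot.servo_line([500,-180,240],speed=250)
c=bot.read_camera("side"); pickle.dump(c,open("s1.pkl","wb"))
s=bot.read_state();print(s["ee_pos"].round(1))
u,v=proj(c,s["ee_pos"])[0]; print(u,v)
u0,v0=max(int(u)-60,0),max(int(v)-40,0)
cv2.imwrite("pics/d.png",cv2.resize(c["image"][v0:v0+120,u0:u0+120],None,fx=5,fy=5,interpolation=3)); print(u0,v0)
E
```

```text
4.775 63.21653526251952 31.02125491015613 [-0.7  1.5  7.8] [ 517.  -304.8   63.4]
6.075 63.31922065008818 33.03708062041551 [ 0.3 -0.9 -0.3] [ 516.3 -304.3  199.1]
[ 499.9 -180.9  239.3]
281.22581738307895 105.7331247064354
221 65
```

View pics/d.png

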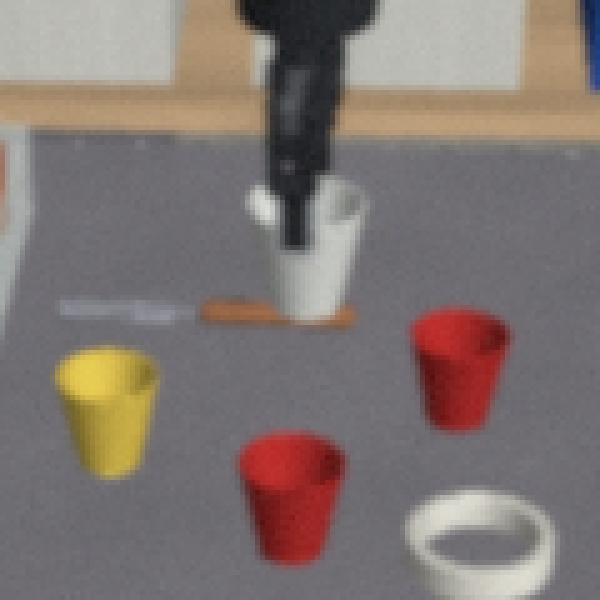

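The cup is held upright. In the crop its rim spans x 247–367 and its foot bottom is at about (308,322), slightly right of the finger. I'll fit where it sits relative to the TCP.

```bash
python3 - <<'E'
from h import *
from scipy.optimize import least_squares
c=pickle.load(open("s1.pkl","rb")); a=np.linspace(0,2*np.pi,90)
pp=lambda x,y:((x+.5)/5-.5+221,(y+.5)/5-.5+65)
L,_=pp(247,0);Rr,_=pp(367,0);_,tp=pp(0,174);fx,fb=pp(308,322);fl,_=pp(271,0);fr,_=pp(346,0)
def f(p):
    x,z=p;y=-180.9
    q=proj(c,np.c_[x+33*np.cos(a),y+33*np.sin(a),0*a+z+64]); w=proj(c,np.c_[x+20*np.cos(a),y+20*np.sin(a),0*a+z])
    return np.r_[q[:,0].min()-L,q[:,0].max()-Rr,q[:,1].min()-tp,w[:,1].max()-fb,w[:,0].min()-fl,w[:,0].max()-fr]
r=least_squares(f,(500,177));print(r.x,r.fun.round(2)); print(f((499.9,177)).round(2))
tip=proj(c,[[499.9,-180.9+33,220.3],[499.9,-180.9+33,228]]); print(((tip-[221,65]+.5)*5))
E
```

```text
[496.95880024 177.75484309] [ 0.36  0.31  0.14 -0.16  0.11 -0.79]
[-0.7  -0.77  0.36  0.05 -0.93 -1.84]
[[300.97434573 265.46866113]
 [301.17741741 252.91480261]]
```

```bash
python3 - <<'E'
from h import *
from rig import bot
bot.servo_line([589.3,124.5,230],speed=250)
bot.servo_line([589.3,124.5,162],speed=120)
bot.dwell(0.2)
c=bot.read_camera("side"); pickle.dump(c,open("s2.pkl","wb"))
s=bot.read_state();print(s["clock"],s["ee_pos"].round(1))
u,v=proj(c,[586,124.5,100])[0]; u0,v0=int(u)-50,int(v)-60; print(u0,v0)
cv2.imwrite("pics/e.png",cv2.resize(c["image"][v0:v0+100,u0:u0+100],None,fx=6,fy=6,interpolation=3))
E
```

```text
9.1833 [589.5 124.5 162.7]
190 154
```

View pics/e.png

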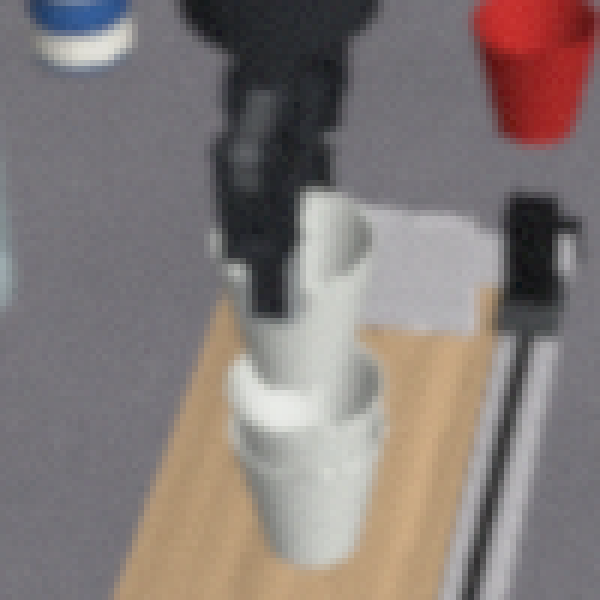

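The held cup's rim spans x 211–374 (top at about y 185). The stack rim spans 227–386, and its foot is near y 567. I'll compare this with the projected geometry.

```bash
python3 - <<'E'
from h import *
c=pickle.load(open("s2.pkl","rb")); a=np.linspace(0,2*np.pi,90)
def bb(x,y,z,r): q=((proj(c,np.c_[x+r*np.cos(a),y+r*np.sin(a),0*a+z])-[190,154]+.5)*6-.5); return np.r_[q.min(0),q.max(0)].round(0)
print("held",bb(586.3,124.5,165,33),"foot",bb(586.3,124.5,101,20)); print("stack",bb(586.3,124.5,90,33),"low foot",bb(586.3,124.5,4,20))
print("y+5",bb(586.3,129.5,165,33),"stack y+5",bb(586.3,129.5,90,33),bb(586.3,129.5,4,20))
E
```

```text
held [215. 188. 383. 290.] foot [256. 331. 354. 395.]
stack [225. 332. 387. 437.] low foot [266. 505. 360. 570.]
y+5 [213. 195. 382. 298.] stack y+5 [224. 339. 386. 445.] [265. 513. 359. 578.]
```

The cup sits about 2.5 mm too far in +x compared with the stack, so I'm correcting that, lowering it with a force guard and releasing just above home.

```bash
python3 - <<'E'
from h import *
from rig import bot
p=lambda t:(lambda s:print(t,round(s["clock"],2),s["ee_pos"].round(1),s["ft_force"].round(1),round(s["grip_width"],1)))(bot.read_state())
bot.servo_line([587,124.5,162],speed=60)
print(bot.servo_line([587,124.5,113],speed=50,until_force=5)); p("a")
print(bot.servo_line([587,124.5,107],speed=15,until_force=4)); p("b")
bot.move_gripper(72); p("c")
bot.move_gripper(85); p("d")
bot.servo_line([587,124.5,230],speed=120)
bot.move_to([450,-60,260],down(-95.3))
for n in("top","side"):
    c=bot.read_camera(n); pickle.dump(c,open(n+"3.pkl","wb"))
T,S=[pickle.load(open(n+"3.pkl","rb")) for n in("top","side")]
p("e")
I=[cv2.resize(c["image"][v:v+100,u:u+100],(400,400),interpolation=3) for c,u,v in((T,170,150),(S,190,165))]
cv2.imwrite("pics/f.png",np.hstack(I))
E
```

```text
False
a 10.57 [587.1 124.5 113.3] [-0.1 -0.  -0.1] 63.4
True
b 10.84 [587.5 124.7 111.5] [-0.   0.8  5.7] 63.3
c 11.1 [586.9 124.5 110.6] [-0.   0.7 -0.5] 72.2
d 11.39 [586.9 124.5 110.6] [-0.6 -0.1 -0.9] 85.0
e 13.56 [450.7 -59.3 259.7] [ 0.8 -0.3 -0. ] 85.0
```

View pics/f.png

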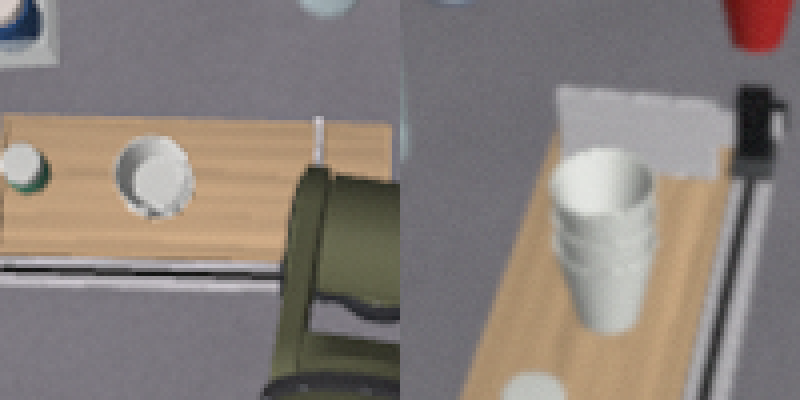

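The cup is nested and upright, with evenly spaced rims. In the top half of the picture the rim spans x 115–195, y 136–218. In the side half it spans x 550–657 with its top at y 148. Next I'll take the grip and slide most of the way.

```bash
python3 - <<'E'
from h import *
from rig import bot
from scipy.optimize import least_squares
T,S=[pickle.load(open(n+"3.pkl","rb")) for n in("top","side")]; a=np.linspace(0,2*np.pi,90)
def bb(c,p,z,r=33): q=proj(c,np.c_[p[0]+r*np.cos(a),p[1]+r*np.sin(a),0*a+z]); return np.r_[q.min(0),q.max(0)]
k=lambda v,o:(np.array(v)+.5)/4-.5+o
for z in(112,120): print(z,[(r.x.round(1),r.fun.round(1)) for r in(least_squares(lambda p:bb(T,p,z)-k((115,136,195,218),[170,150,170,150]),(586,124)),least_squares(lambda p:(bb(S,p,z)-k((150,148,257,0),[190,165,190,165]))[:3],(586,124)))])
p=lambda t:(lambda s:print(t,round(s["clock"],2),s["ee_pos"].round(1),s["ft_force"].round(1),round(s["grip_width"],1)))(bot.read_state())
q=down(-95.3)
bot.move_gripper(60)
bot.move_to([500,-7,150],q)
print(bot.servo_line([500,-7,73],speed=100,until_force=8)); p("a")
bot.move_gripper(10,grip_force=25); p("b")
s=bot.read_state(); g=s["ee_pos"]; y=np.array([.0923,.9957,0]); P=np.array([500,-7,73.])
bot.servo_line(P+y*95,speed=50); p("c")
bot.dwell(.2)
for n in("top","side"):
    c=bot.read_camera(n); pickle.dump(c,open(n+"4.pkl","wb"))
T,S=[pickle.load(open(n+"4.pkl","rb")) for n in("top","side")]
cv2.imwrite("pics/g.png",np.hstack([cv2.resize(c["image"][v:v+80,u:u+80],(400,400),interpolation=3) for c,u,v in((T,180,160),(S,200,185))]))
E
```

```text
112 [(array([582.8, 123.2]), array([ 0.3,  0.8, -0.3, -0.8])), (array([585.8, 122.9]), array([-0.2, -0. ,  0.2]))]
120 [(array([581.1, 122.2]), array([ 0.3,  0.8, -0.3, -0.7])), (array([584.5, 132.8]), array([-0.4, -0. ,  0.4]))]
False
a 15.44 [500.4  -7.1  73.7] [ 0.4 -0.6  0.2] 60.1
b 15.88 [500.2  -7.   73.4] [-2.1 -0.7  5.8] 20.0
c 17.93 [509.   87.7  73.4] [-1.4 -0.3  5.3] 19.3
```

View pics/g.png

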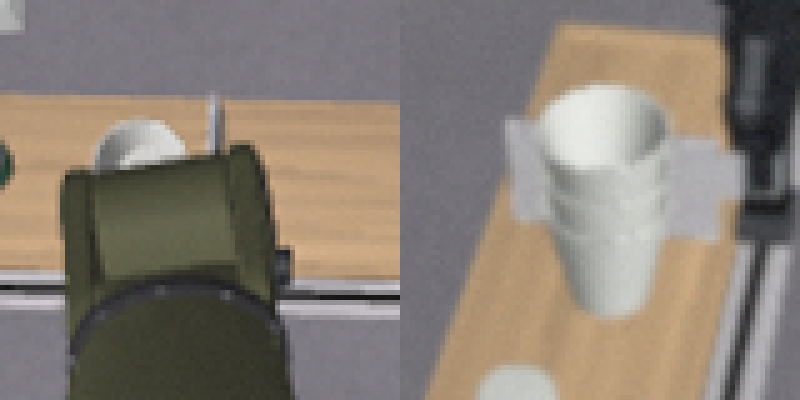

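Slid, with the stack undisturbed. In the top half of the picture the plate's far end has its stack-side edge at about (209,97), and the stack rim's right edge is at about x 187. I'll check the gap from that.

```bash
python3 - <<'E'
from h import *
T,S=[pickle.load(open(n+"4.pkl","rb")) for n in("top","side")]
y=np.array([.0923,.9957,0])
w=at_z(T,[((209.5)/5-.5+180,97.5/5-.5+160),(222.5/5-.5+180,97.5/5-.5+160)],72.5);print(w.round(1),w@y)
# rail carriage right edge etc: rim right/left/top edges of the stack at z=112
w=at_z(T,[(187.5/5-.5+180,155/5-.5+160),(93.5/5-.5+180,155/5-.5+160),(140/5-.5+180,119/5-.5+160)],112);print(w.round(1),w@y)
# depth-based plate face in the side view (known part visible) and cup
P=cloud(S); k=P@y; x=np.array([.9957,-.0923,0]); X=(P-np.array([590.4,100.1,0]))@x
m=(P[...,2]>25)&(P[...,2]<66)&(abs(X)<52)&(abs(X)>38)&(k>125)&(k<150)&(S["depth"]>0)
print(m.sum(),np.percentile(k[m],[10,50,90]))
E
```

```text
[[642.   79.3  72.5]
 [641.4  70.1  72.5]] [138.19098187 128.97081212]
[[592.5  93.2 112. ]
 [596.9 157.4 112. ]
 [620.  124.6 112. ]] [147.47708492 211.85848629 181.28916166]
119 [134.12310248 136.3457248  138.60155931]
```

```bash
python3 - <<'E'
from h import *
from rig import bot
p=lambda t:(lambda s:print(t,round(s["clock"],2),s["ee_pos"].round(1),s["ft_force"].round(1),round(s["grip_width"],1)))(bot.read_state())
y=np.array([.0923,.9957,0]); P=np.array([500,-7,73.])+y*101
bot.servo_line(P,speed=20); bot.dwell(.2); p("a")
bot.move_gripper(36); p("b")
bot.servo_line(P+[0,0,110],speed=100)
bot.move_to([400,-200,260],down(-95.3)); bot.dwell(.2)
for n in("top","side"):
    c=bot.read_camera(n); pickle.dump(c,open(n+"5.pkl","wb"))
T,S=[pickle.load(open(n+"5.pkl","rb")) for n in("top","side")]; p("e")
cv2.imwrite("pics/h.png",np.hstack([cv2.resize(c["image"][v:v+w,u:u+50],(400,8*w),interpolation=3) for c,u,v,w in((T,190,170,70),(S,217,190,70))]))
E
```

```text
a 18.88 [509.6  93.8  73.4] [-0.1  1.6  5.3] 19.4
b 19.18 [509.2  93.5  72.8] [ 0.4 -0.2  0.6] 36.0
e 21.96 [ 400.2 -199.6  259.8] [0.2 0.2 0.4] 35.9
```

View pics/h.png

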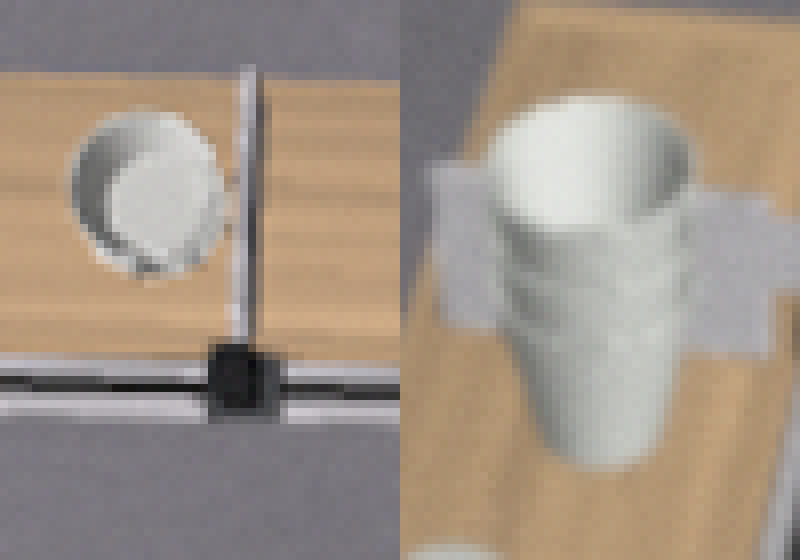

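```bash
python3 - <<'E'
from h import *
T,S=[pickle.load(open(n+"5.pkl","rb")) for n in("top","side")]; a=np.linspace(0,2*np.pi,180)
y=np.array([.0923,.9957,0])
f=lambda u,v:((u+.5)/8-.5+190,(v+.5)/8-.5+170)
w=at_z(T,[f(240,75),f(237,150),f(235,250),f(233,330)],72.5); print("plate",(w@y).round(1))
for ctr in((586,124.5),(586,122.5)):
    for z in(112,90,68):
        q=(proj(T,np.c_[ctr[0]+33*np.cos(a),ctr[1]+33*np.sin(a),0*a+z])-[190,170]+.5)*8-.5; print(ctr,z,q.min(0).round(),q.max(0).round())
im=T["image"]; print(im[190:200,214:222].mean(2).round().astype(int))
print(im[194:197,214:222].tolist())
E
```

```text
plate [144.7 144.5 143.4 142.7]
(586, 124.5) 112 [ 70. 112.] [224. 263.]
(586, 124.5) 90 [ 77. 124.] [229. 273.]
(586, 124.5) 68 [ 85. 135.] [234. 282.]
(586, 122.5) 112 [ 75. 112.] [229. 263.]
(586, 122.5) 90 [ 82. 123.] [234. 272.]
(586, 122.5) 68 [ 89. 135.] [239. 281.]
[[200 203 185 157 158 168 166 110]
 [205 198 187 175 148 154 164 102]
 [209 202 195 190 138 138 164 100]
 [205 204 192 192 147 157 162  96]
 [207 206 177 179 174 169 162  95]
 [203 198 172 182 181 171 156  82]
 [196 183 176 188 182 175 156  71]
 [196 180 174 175 163 169 157  68]
 [188 172 178 171 133 162 156  65]
 [176 177 169 177 145 170 154  67]]
[[[205, 207, 208], [205, 205, 207], [176, 178, 178], [177, 179, 182], [161, 174, 186], [154, 167, 185], [166, 159, 161], [99, 93, 94]], [[201, 204, 205], [197, 198, 200], [171, 172, 173], [180, 182, 184], [169, 181, 192], [156, 169, 189], [160, 153, 156], [86, 80, 81]], [[195, 197, 197], [181, 183, 184], [175, 176, 177], [185, 188, 192], [166, 181, 198], [160, 173, 193], [160, 153, 156], [74, 69, 70]]]
```

The top picture shows the stack upright, with a narrow sliver of wood between the cup's edge (about x 230) and the plate edge (about x 235), a gap of roughly 2–4 mm. I'll regrasp and close it by another 1.5 mm.

```bash
python3 - <<'E'
from h import *
from rig import bot
p=lambda t:(lambda s:print(t,round(s["clock"],2),s["ee_pos"].round(1),s["ft_force"].round(1),round(s["grip_width"],1)))(bot.read_state())
y=np.array([.0923,.9957,0]); P=np.array([500,-7,73.])+y*101; q=down(-95.3)
bot.move_gripper(40)
bot.move_to(P+[0,0,110],q); bot.servo_line(P,speed=100,until_force=8); p("0")
bot.move_gripper(10,grip_force=25); p("1")
bot.servo_line(P+y*1.5,speed=8); bot.dwell(.2); p("a")
bot.move_gripper(36); p("b")
bot.servo_line(P+y*1.5+[0,0,110],speed=100)
bot.move_to([400,-200,260],q); bot.dwell(.3)
S=bot.read_camera("side"); T=np.mean([bot.read_camera("top")["image"] for _ in range(20)],0); p("e")
print(T[190:200,214:223].mean(2).round().astype(int)); print((T[190:200,214:223,2]-T[190:200,214:223,0]).round().astype(int))
cv2.imwrite("pics/i.png",np.hstack([cv2.resize(c[v:v+70,u:u+50].astype(np.uint8),(400,560),interpolation=3) for c,u,v in((T,190,170),(S["image"],217,190))]))
E
```

```text
0 24.65 [509.6  93.6  73.6] [-0.1 -1.   0.1] 39.8
1 24.95 [509.6  93.6  73.5] [-1.8  0.6  6.3] 19.6
a 25.48 [509.7  95.1  73.6] [-3.   0.2  5.8] 19.5
b 25.79 [509.4  95.   72.9] [-0.1  0.8  0. ] 36.2
e 29.62 [ 400. -200.  260.] [-0.4  0.8 -0.4] 35.9
[[201 202 185 157 158 169 155  66 120]
 [205 197 186 175 159 176 154  66 118]
 [209 203 195 187 154 178 168  66 114]
 [205 205 192 192 155 181 177  72 112]
 [207 206 177 178 177 189 173  82 118]
 [203 197 172 181 186 189 168  85 125]
 [197 185 177 189 183 181 162  86 128]
 [195 181 172 174 169 182 162  87 130]
 [187 171 179 169 146 177 151  87 129]
 [176 176 170 176 160 186 136  87 126]]
[[ 3  2 12 54 58 18 -5 -4 34]
 [ 3  2  5 31 57 19 -4 -4 33]
 [ 3  3  1 13 43 17 -4 -4 30]
 [ 3  3  2 10 34 17 -4 -4 29]
 [ 3  2  2  6 18 14 -4  0 34]
 [ 3  2  2  5 13  9 -3  3 39]
 [ 3  2  2  9 20 10 -3  2 40]
 [ 3  2  2  8 20 10 -3  3 42]
 [ 3  2  2 10 28  9 -4  3 41]
 [ 2  1  4 24 37  0 -4  3 39]]
```

View pics/i.png

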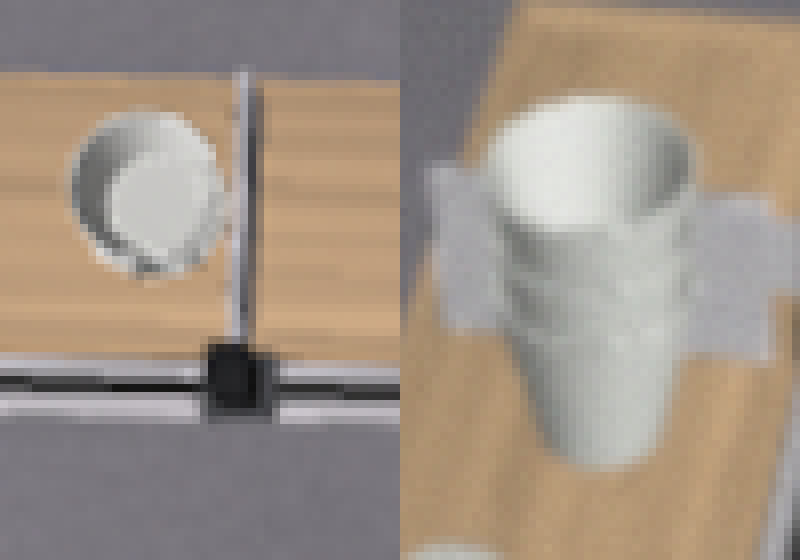

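The stack hasn't moved, and the leftover wood sliver is about 0.4 px, so the gap is roughly 1 mm. I'm handing the job in.

```bash
python3 -c "
from rig import bot
print(bot.finish_job())"
```

```text
the job is handed in; nothing more can be done
None
```

The loose white cup is fully nested and upright in the stack, the divider plate stands about 1 mm from the stack, which did not visibly move, and I handed the job in at about 30 s of the 53 s limit (no verdict was returned).

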